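# Wind a steel plate out of the feed table and lay it in the tray

### The job

Turn the black knob on the feed table's carriage clockwise, letting go and gripping it afresh as often as needed and following it as it travels, until the steel plate sticks out about 45 mm past the end of the table; do not push on the carriage block, and do not touch the plate before that. Then take the plate by its overhanging end and lay it gently, flat on the floor of the clear tray, leaving the spanner, caliper, tin and marker where they are.

Things in the scene. Friction and masses are not known exactly. Their poses are not given: they have to be found in the camera images.
- feeder: low green feed table, fixed, 245 mm long (x), 90 wide (124 over its feet), with a dark steel channel along its top (floor at z = 40 mm) between two bright steel rails (tops at 47 mm, 57 mm apart). Origin under its middle at bench level, z up; x is the feed direction: the plate leaves the channel at the end x = +120 mm, and the carriage rides on the rails at the other end
- exit_edge (a point): middle of the channel floor at the end where the plate comes out (x = +120, y = 0, z = 40 mm of the table, same axes as the table)
- feed_knob: round black knurled knob with vertical axis on the carriage: 48 mm diameter, gripped part from z = 74 to 106 mm above the bench, white pointer line on top; grip it across its diameter at any angle. Turning takes about 0.45 N m; it stays where left. As it turns clockwise it shifts along the table's +x by 18 mm per radian. Origin on its axis at the carriage's top (z = 68 mm)
- knob_grip (a point): point on the knob's axis at the middle of its gripped height (z = 92 mm above the bench); moves with the carriage
- carriage: grey block under the knob, 60 mm along the table, 88 wide, top at z = 68 mm. Origin in its middle at z = 44, at x = -75 mm of the table at the start, +10 at the end stop. The knob drives it, 18 mm forward per radian clockwise. The face of its steel nose, 35 mm ahead (+x), pushes the plate's rear end after 3 to 15 mm of idle travel; the overhang is then the travel less 30 mm (75 mm makes 45)
- plate: flat steel plate, 130 mm long (x), 52 mm wide (y), 5 mm thick, with two 16 mm holes on its long axis 43 mm either side of its middle, about 0.2 kg. Lies in the channel, below the rails' tops, so that its sides can be gripped only on the part that overhangs. Origin in the middle of its underside, x toward the exit
- plate_front (a point): middle of the plate's leading end, at half its thickness (65 mm along +x from its middle)
- tray: shallow clear plastic tray, fixed, 240 mm (x) by 170 mm (y) outside, walls 2 to 3 mm thick and 22 mm high, floor top 2 mm above the bench. Origin under its middle at bench level
- spanner: combination spanner, 213 mm long (y) by 40 mm, 8 mm high, lying near the bench's front edge; bystander
- caliper: sliding caliper, 200 mm long (y) by 56 mm, 9 mm high, lying near the bench's front edge; bystander
- tin: shut green tin box, 80 by 118 mm, 34 mm high, behind the tray; bystander
- marker: white and blue paint marker, 136 mm long (x), 14 mm thick, lying behind the table's exit; bystander

How it is judged:
By the outcome, as a careful person would: the job done as asked, in the order asked, and still so for the second after the job is handed in, with the robot touching nothing.
It also fails if it takes over 64 s, if anything falls off the work surface, if the arm or the gripper's body presses on something with over 40 N, if the wrist force passes 120 N, or if a joint passes its speed limit or range.

### The arm

A 6-joint arm with a two-finger parallel gripper is mounted at the origin on a cart in front of the work surface, level with it; the furniture and walls round the work are solid. World frame = base frame: x ahead of the robot, y to its left, z up, the work surface at z = 0. Lengths are in m, angles in rad, forces in N, time in s.
With the tool pointing down it reaches from about 0.3 to 0.825 m from the base axis. Payload 5.4 kg.
Tool frame: the origin (TCP) lies on the mounting face of the last link; the fingertips stand 190 mm ahead of it and the grasp point (between the pads) lies 171 mm ahead of it; z points along the fingers, y is the line along which they close (so a half turn about z gives the same grasp; the last joint's range is limited). The gripper opens to 92 mm and grips with 3 to 60 N. Pads are 20 mm wide; open, the fingers measure 128 mm over their backs; the gripper's body (75 mm by 189 mm) begins 69 mm behind the grasp point.
Start: joints at [-1.527, 0.158, 1.597, -0, 1.386, -0.21], TCP at [0.144, -0.557, 0.405] pointing down, gripper open.
Joint ranges: [-2.91, 2.91], [-0.94, 2.29], [0.18, 2.7], [-1.29, 4.43], [0.17, 2.64], [-3, 3]. Speed limits (rad/s): [2.57, 2.57, 3.14, 3.14, 3.14, 3.14].

### API

Orientations are given as a unit quaternion [w, x, y, z].
In Python, from bench import readout, vision, ticket gives the robot as it stands. The module is installed in compiled form; this text tells all that it offers.
- The arm moves only by the tool play_rows, never from a script. Its argument "increments" is a list of rows, each an object of numbers: "tx", "ty", "tz": the shift along the tool's x, y, z in cm; "ax", "ay", "az": the turn, a rotation vector about the tool's x, y, z in degrees. In form: [{"tx": .., "ty": .., "tz": .., "ax": .., "ay": .., "az": ..}, ...]. A call has 1 to 8 rows; each row shifts and turns the commanded pose from where the row before left it, along the tool's axes as they then stand; what a row does not reach is not made up. A row lasts 1/12 s, in which the tool goes at most 41.7 mm and 7.16 degrees, less where a joint would pass 70% of its speed; a pose out of reach is approached as far as the arm can. A call is refused whole if a number of a shift passes 4.17 or a number of a turn 7.16, either way. A call with a gripper value outside its range is refused whole. "fingers" is the gripper's target within -1 to 1 (shut at 1, half-way at 0, fully open at -1), set as the call begins (left out, the last holds). The fingers move at their own pace and stop on an object; the grip force is fixed at half the most. Time passes only in rows, so rows that do not move let the fingers close. It gives the time, the measured TCP pose, the force, the opening and the grip force at its end, in the units of the state.
- readout.read_state(): the state, without advancing time (a new reading comes with each control period).
- vision.capture(name): name is "scene" or "top"; returns a dict with "frame" (384x512x3 uint8, blue, green, red), "z_map" (384x512 float32, m along the optical axis (not along the pixel's ray), 0 where there is no reading), "fx", "fy", "cx", "cy" (pixels), "pose" (4x4, takes a point from camera to world coordinates). Camera axes: x right, y up, looking along -z (the intrinsics and any distortion apply to the point x, -y, -z); pixel columns grow to the right and rows downward; lengths in m; the calibration is good to about 2 mm. A picture is of the moment at which its call begins.
- ticket.hand_in(): hands the job in; it is judged then, once.
The state is a dict: "time_s": time; "joints": joint angles; "qd": joint speeds; "joint_torque": joint torques, N m; "tool_pos": TCP position; "eef_rot": TCP orientation; "force": force on the tool from outside, world axes, zero at the start; "wrist_torque": the same for the moment, N m; "opening": finger opening in m; "gripper_force": force on a finger pad.
Only numpy, scipy, OpenCV 4.12 (cv2) and the standard library are available. Lean on these libraries where they do the work, as an engineer would, in place of code of your own. Each camera call takes 0.05 s, during which the arm holds its last target. There are 200 camera calls.

## Working session

There is one attempt and no reset: what is moved stays moved. The work goes in short steps, Python scripts to look and compute and a tool call to move; the robot and the scene stay as the last step left them, time stands still between calls to the robot, and variables do not carry over. Pictures are saved under pics/ and viewed, at most 10 in all, crops included, and the job is handed in when it is done.

Besides the shell and the picture viewer there is one more tool, called after "Call:" as name(argument=value, ...) on one line, values as JSON. play_rows: Moves the arm, as the interface text tells. Its arguments: {"type":"object","properties":{"increments":{"type":"array"},"fingers":{"type":"number"}},"required":["increments"]}

```bash
mkdir -p pics
cat > h.py <<'E'
import numpy as np, cv2
from bench import readout, vision, ticket
def cap(n,save=None):
    c=vision.capture(n)
    if save: cv2.imwrite('pics/'+save,c['frame'])
    return c
def pts(c):
    z=c['z_map'];v,u=np.mgrid[0:z.shape[0],0:z.shape[1]]
    P=np.stack([(u-c['cx'])/c['fx']*z,-(v-c['cy'])/c['fy']*z,-z],-1)
    return P@c['pose'][:3,:3].T+c['pose'][:3,3]
def ray(c,u,v,h):
    d=c['pose'][:3,:3]@np.array([(u-c['cx'])/c['fx'],-(v-c['cy'])/c['fy'],-1]);o=c['pose'][:3,3]
    return o+d*(h-o[2])/d[2]
E
python3 - <<'E'
from h import *
print(readout.read_state())
for n in('top','scene'):
    c=cap(n,n+'0.png');print(n,c['fx'],c['fy'],c['cx'],c['cy'],c['pose'].round(3).tolist(),[k for k in c])
    np.save(n+'0.npy',c,allow_pickle=True)
E
```

```text
{'time_s': 0.0, 'joints': array([-1.52707897e+00,  1.59060574e-01,  1.59824250e+00, -3.42375556e-05,
        1.38617121e+00, -2.10074199e-01]), 'qd': array([ 0.00232615,  0.00050602, -0.00018522,  0.00015916, -0.00028585,
       -0.00079419]), 'joint_torque': array([ 8.39426866e-04, -3.85575342e+01, -3.22102869e+01,  7.01255864e-02,
        3.78518889e-02, -1.36798731e-04]), 'tool_pos': array([ 0.14434571, -0.55630037,  0.40370696]), 'eef_rot': array([-9.38959407e-04,  9.91958690e-01,  1.26558571e-01,  6.13985257e-05]), 'force': array([-0.33382105, -0.76530339, -0.27063881]), 'wrist_torque': array([ 0.01968218,  0.04545429, -0.02142569]), 'gripper_force': 0.0, 'opening': 0.09201487185921477}
top 424.3520525596052 424.3520525596052 254.16550642716376 195.69668717479612 [[0.012, 0.988, -0.153, 0.429], [-1.0, 0.014, 0.013, -0.049], [0.015, 0.153, 0.988, 1.119], [0.0, 0.0, 0.0, 1.0]] ['frame', 'z_map', 'fx', 'fy', 'cx', 'cy', 'pose']
scene 370.0019374088958 370.0019374088958 258.435422428549 192.26531970336623 [[-0.645, 0.345, -0.682, -0.171], [-0.764, -0.292, 0.575, 0.576], [-0.001, 0.892, 0.452, 0.583], [0.0, 0.0, 0.0, 1.0]] ['frame', 'z_map', 'fx', 'fy', 'cx', 'cy', 'pose']
```

View pics/top0.png

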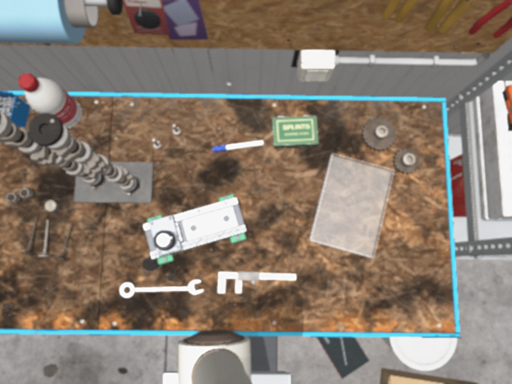

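View pics/scene0.png

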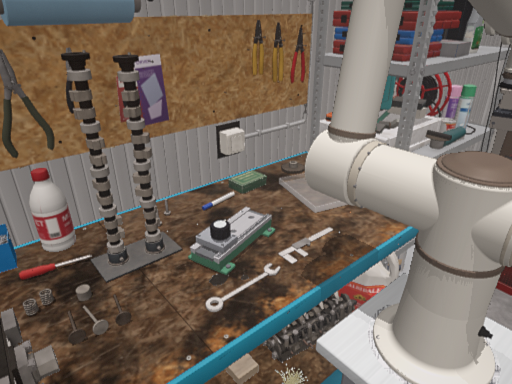

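The top view shows the knob at about (165,240) on the carriage, with the exit end toward (240,215). The tray spans (310..392,155..257), the tin is at (296,130), the marker at (238,145), and the spanner and caliper sit along row 285. Two tall shafts stand at the left.

Run:
```python
from h import *
c=np.load('top0.npy',allow_pickle=True).item();f=c['frame'];P=pts(c)
hsv=cv2.cvtColor(f,cv2.COLOR_BGR2HSV);Z=P[...,2]
# knob: depth above 0.09 in region
roi=np.zeros(Z.shape,bool);roi[185:280,135:260]=1
k=roi&(Z>0.098)&(Z<0.115);p=P[k];print('knob top',k.sum(),p.mean(0).round(4),p.min(0).round(4),p.max(0).round(4))
(cx,cy),r=cv2.minEnclosingCircle(np.argwhere(k)[:,::-1].astype(np.float32));print('circ',cx,cy,r,ray(c,cx,cy,.106).round(4),r/c['fx']*1.0)
for nm,lo,hi in(('rails/chan',.03,.052),('carr',.06,.073)):
    m=roi&(Z>lo)&(Z<hi);q=P[m][:,:2].astype(np.float32);R=cv2.minAreaRect(q*1000);print(nm,m.sum(),R,np.median(P[m][:,2]))
g=roi&(hsv[...,0]>60)&(hsv[...,0]<95)&(hsv[...,1]>70)
R=cv2.minAreaRect(P[g][:,:2].astype(np.float32)*1000);print('green feet',g.sum(),R,np.percentile(P[g][:,2],[5,50,95]))
t=np.zeros(Z.shape,bool);t[145:265,300:400]=1
m=t&(Z>.012)&(Z<.035);q=P[m][:,:2].astype(np.float32)
print('tray walls',m.sum(),cv2.minAreaRect(q*1000),np.percentile(Z[t],[5,50,95]))
for a in[(334,154),(392,180),(374,257),(311,242)]:print('tray corner',ray(c,*a,.022).round(3))
cv2.imwrite('pics/crop.png',cv2.resize(f[140:280,120:400],None,fx=2.85,fy=2.85,interpolation=cv2.INTER_CUBIC))
```

```text
knob top 336 [0.4773 0.1507 0.1078] [0.4531 0.1268 0.0982] [0.5003 0.1767 0.1135]
circ 163.75949096679688 239.53164672851562 10.769780158996582 [0.4776 0.1507 0.106 ] 0.025379352106430168
rails/chan 2507 ((561.7301025390625, 101.64646911621094), (194.27523803710938, 245.60557556152344), 16.709571838378906) 0.046562010511270735
carr 509 ((491.6293029785156, 154.96951293945312), (88.31571197509766, 62.91261291503906), 17.05430793762207) 0.0694583370403663
green feet 227 ((511.2066345214844, 87.99609375), (123.49138641357422, 238.66629028320312), 17.450153350830078) [0.00281419 0.01105948 0.01464884]
tray walls 689 ((592.5053100585938, -320.5951232910156), (299.3020324707031, 267.9786071777344), 0.8801392912864685) [-0.00090135  0.0033024   0.01466046]
tray corner [ 0.714 -0.275  0.022]
tray corner [ 0.646 -0.427  0.022]
tray corner [ 0.444 -0.373  0.022]
tray corner [ 0.48  -0.211  0.022]
```

View pics/crop.png

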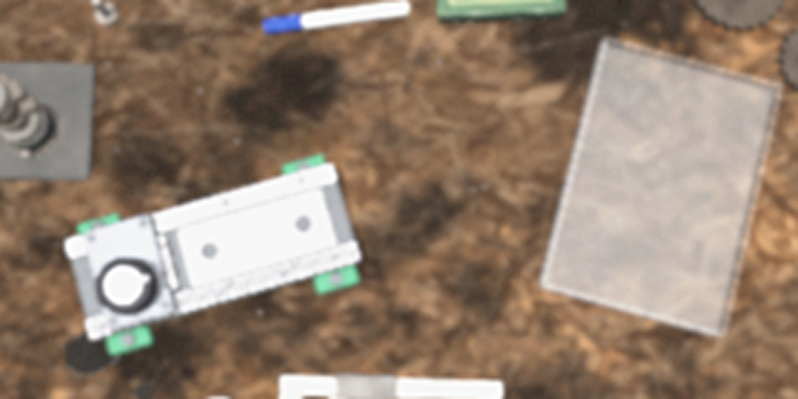

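Crop scale is 2.85. The carriage is at the lower left with the knob top at (128,285). The plate shows two holes at (209,250) and (303,223). Tray corners are at (603,40), (778,88), (722,335) and (543,288).

```bash
cat >> h.py <<'E'
A=np.radians(-72.7);U=np.array([np.cos(A),np.sin(A)]);V=np.array([-U[1],U[0]])
K0=np.array([.4776,.1507])
def tool():
    s=readout.read_state();w,x,y,z=s['eef_rot'];psi=2*np.arctan2(y,x)
    return s,s['tool_pos'],psi
def brief():
    s,p,psi=tool();print('t',round(s['time_s'],2),'p',p.round(4),'psi',round(np.degrees(psi)%360,1),'q',s['joints'].round(2),'F',s['force'].round(1),'T',s['wrist_torque'].round(2),'op',round(s['opening'],4),'gf',round(s['gripper_force'],1))
def loc(d,psi): # world dxyz -> tool cm, tool down
    d=np.append(d,0)[:3] if len(d)==2 else np.array(d)
    return np.round(100*np.array([d[0]*np.cos(psi)+d[1]*np.sin(psi), d[0]*np.sin(psi)-d[1]*np.cos(psi), -d[2]]),3)
def plan(goal,n,turn=0):
    s,p,psi=tool();st=(np.array(goal)-p)/n
    for i in range(n): print(i,loc(st,psi).round(2).tolist(),round(turn/n,2)); psi-=np.radians(turn/n)
E
python3 - <<'E'
from h import *
c=np.load('top0.npy',allow_pickle=True).item();P=pts(c);Z=P[...,2]
m=(Z>.1)&(Z<.6)&(P[...,0]>.25)&(P[...,0]<.9)&(P[...,1]>.1)&(P[...,1]<.5)
d=np.hypot(P[...,0]-K0[0],P[...,1]-K0[1])
for lo in(.1,.15,.2,.25,.3,.35,.4):
    k=m&(Z>=lo)&(Z<lo+.05)&(d>.05)
    if k.any():
        i=np.argmin(np.where(k,d,9));print(lo,k.sum(),P.reshape(-1,3)[i].round(3),d.flat[i].round(3))
C=np.array([ray(c,120+a/2.85,140+b/2.85,.022) for a,b in[(603,40),(778,88),(722,335),(543,288)]]);print(C.round(3),C.mean(0).round(4),[np.linalg.norm(C[i]-C[i-1]).round(3) for i in range(4)])
print('holes',[ray(c,120+a/2.85,140+b/2.85,.045).round(4) for a,b in[(209,250),(303,223)]])
brief()
plan([*K0,.36],24,-230)
E
```

```text
0.1 663 [0.612 0.25  0.145] 0.167
0.15 985 [0.613 0.248 0.153] 0.167
0.2 452 [0.61  0.252 0.244] 0.167
0.25 368 [0.606 0.247 0.283] 0.16
0.3 590 [0.606 0.247 0.312] 0.16
0.35 747 [0.612 0.249 0.358] 0.167
0.4 515 [0.609 0.25  0.445] 0.165
[[ 0.714 -0.268  0.022]
 [ 0.67  -0.431  0.022]
 [ 0.442 -0.371  0.022]
 [ 0.482 -0.21   0.022]] [ 0.5772 -0.32    0.022 ] [np.float64(0.239), np.float64(0.168), np.float64(0.236), np.float64(0.166)]
holes [array([0.5112, 0.0897, 0.045 ]), array([0.5363, 0.007 , 0.045 ])]
t 0.1 p [ 0.1443 -0.5563  0.4038] psi 14.5 q [-1.53  0.16  1.6  -0.    1.39 -0.21] F [-0.2  1.  -0.3] T [-0.   -0.05  0.02] op 0.0919 gf 0.0
0 [2.08, -2.5, 0.18] -9.58
1 [2.47, -2.12, 0.18] -9.58
2 [2.79, -1.68, 0.18] -9.58
3 [3.03, -1.19, 0.18] -9.58
4 [3.19, -0.67, 0.18] -9.58
5 [3.25, -0.13, 0.18] -9.58
6 [3.23, 0.41, 0.18] -9.58
7 [3.12, 0.94, 0.18] -9.58
8 [2.92, 1.45, 0.18] -9.58
9 [2.63, 1.92, 0.18] -9.58
10 [2.28, 2.33, 0.18] -9.58
11 [1.86, 2.67, 0.18] -9.58
12 [1.39, 2.95, 0.18] -9.58
13 [0.88, 3.14, 0.18] -9.58
14 [0.34, 3.24, 0.18] -9.58
15 [-0.2, 3.25, 0.18] -9.58
16 [-0.74, 3.17, 0.18] -9.58
17 [-1.26, 3.0, 0.18] -9.58
18 [-1.74, 2.75, 0.18] -9.58
19 [-2.17, 2.43, 0.18] -9.58
20 [-2.55, 2.03, 0.18] -9.58
21 [-2.85, 1.58, 0.18] -9.58
22 [-3.07, 1.08, 0.18] -9.58
23 [-3.21, 0.56, 0.18] -9.58
```

Call:
play_rows(increments=[{"tx": 1.56, "ty": -1.88, "tz": 0.14, "az": -7}, {"tx": 1.78, "ty": -1.67, "tz": 0.14, "az": -7}, {"tx": 1.97, "ty": -1.44, "tz": 0.14, "az": -7}, {"tx": 2.13, "ty": -1.19, "tz": 0.14, "az": -7}, {"tx": 2.26, "ty": -0.92, "tz": 0.14, "az": -7}, {"tx": 2.35, "ty": -0.64, "tz": 0.14, "az": -7}, {"tx": 2.41, "ty": -0.35, "tz": 0.14, "az": -7}, {"tx": 2.44, "ty": -0.05, "tz": 0.14, "az": -7}], fingers=-1)

```text
invalid input
```

Call:
play_rows(increments=[{"tx": 2.43, "ty": 0.24, "tz": 0.14, "az": -7}, {"tx": 2.38, "ty": 0.54, "tz": 0.14, "az": -7}, {"tx": 2.3, "ty": 0.82, "tz": 0.14, "az": -7}, {"tx": 2.18, "ty": 1.1, "tz": 0.14, "az": -7}, {"tx": 2.03, "ty": 1.36, "tz": 0.14, "az": -7}, {"tx": 1.85, "ty": 1.59, "tz": 0.14, "az": -7}, {"tx": 1.64, "ty": 1.81, "tz": 0.14, "az": -7}, {"tx": 1.41, "ty": 1.99, "tz": 0.14, "az": -7}])

```text
invalid input
```

Call:
play_rows(increments=[{"tx": 1.56, "ty": -1.88, "tz": 0.14, "ax": 0, "ay": 0, "az": -7}, {"tx": 1.78, "ty": -1.67, "tz": 0.14, "ax": 0, "ay": 0, "az": -7}, {"tx": 1.97, "ty": -1.44, "tz": 0.14, "ax": 0, "ay": 0, "az": -7}, {"tx": 2.13, "ty": -1.19, "tz": 0.14, "ax": 0, "ay": 0, "az": -7}, {"tx": 2.26, "ty": -0.92, "tz": 0.14, "ax": 0, "ay": 0, "az": -7}, {"tx": 2.35, "ty": -0.64, "tz": 0.14, "ax": 0, "ay": 0, "az": -7}, {"tx": 2.41, "ty": -0.35, "tz": 0.14, "ax": 0, "ay": 0, "az": -7}, {"tx": 2.44, "ty": -0.05, "tz": 0.14, "ax": 0, "ay": 0, "az": -7}], fingers=-1)

```text
time_s: 0.77
tool_pos: [0.2279, -0.3788, 0.3929]
eef_rot: [-0.0, 0.815, 0.58, 0.0]
force: [0.1, 0.0, -0.3]
opening: 0.0918
gripper_force: 0.0
```

Call:
play_rows(increments=[{"tx": 2.43, "ty": 0.24, "tz": 0.14, "ax": 0, "ay": 0, "az": -7}, {"tx": 2.38, "ty": 0.54, "tz": 0.14, "ax": 0, "ay": 0, "az": -7}, {"tx": 2.3, "ty": 0.82, "tz": 0.14, "ax": 0, "ay": 0, "az": -7}, {"tx": 2.18, "ty": 1.1, "tz": 0.14, "ax": 0, "ay": 0, "az": -7}, {"tx": 2.03, "ty": 1.36, "tz": 0.14, "ax": 0, "ay": 0, "az": -7}, {"tx": 1.85, "ty": 1.59, "tz": 0.14, "ax": 0, "ay": 0, "az": -7}, {"tx": 1.64, "ty": 1.81, "tz": 0.14, "ax": 0, "ay": 0, "az": -7}, {"tx": 1.41, "ty": 1.99, "tz": 0.14, "ax": 0, "ay": 0, "az": -7}])

```text
time_s: 1.43
tool_pos: [0.3109, -0.2021, 0.3819]
eef_rot: [-0.0, 0.447, 0.894, 0.0]
force: [1.5, 0.5, -0.0]
opening: 0.0916
gripper_force: 0.0
```

Call:
play_rows(increments=[{"tx": 1.16, "ty": 2.15, "tz": 0.14, "ax": 0, "ay": 0, "az": -7}, {"tx": 0.88, "ty": 2.27, "tz": 0.14, "ax": 0, "ay": 0, "az": -7}, {"tx": 0.6, "ty": 2.36, "tz": 0.14, "ax": 0, "ay": 0, "az": -7}, {"tx": 0.31, "ty": 2.42, "tz": 0.14, "ax": 0, "ay": 0, "az": -7}, {"tx": 0.01, "ty": 2.44, "tz": 0.14, "ax": 0, "ay": 0, "az": -7}, {"tx": -0.29, "ty": 2.42, "tz": 0.14, "ax": 0, "ay": 0, "az": -7}, {"tx": -0.58, "ty": 2.37, "tz": 0.14, "ax": 0, "ay": 0, "az": -7}, {"tx": -0.86, "ty": 2.28, "tz": 0.14, "ax": 0, "ay": 0, "az": -7}])

```text
time_s: 2.1
tool_pos: [0.3939, -0.0255, 0.3707]
eef_rot: [-0.0, -0.025, 1.0, 0.0]
force: [-0.5, -0.3, 0.3]
opening: 0.0919
gripper_force: 0.0
```

Call:
play_rows(increments=[{"tx": -1.14, "ty": 2.16, "tz": 0.14, "ax": 0, "ay": 0, "az": -7}, {"tx": -1.39, "ty": 2.01, "tz": 0.14, "ax": 0, "ay": 0, "az": -7}, {"tx": -1.62, "ty": 1.82, "tz": 0.14, "ax": 0, "ay": 0, "az": -7}, {"tx": -1.83, "ty": 1.61, "tz": 0.14, "ax": 0, "ay": 0, "az": -7}, {"tx": -2.02, "ty": 1.37, "tz": 0.14, "ax": 0, "ay": 0, "az": -7}, {"tx": -2.17, "ty": 1.12, "tz": 0.14, "ax": 0, "ay": 0, "az": -7}, {"tx": -2.29, "ty": 0.85, "tz": 0.14, "ax": 0, "ay": 0, "az": -7}, {"tx": -2.37, "ty": 0.56, "tz": 0.14, "ax": 0, "ay": 0, "az": -7}])

```text
time_s: 2.77
tool_pos: [0.4769, 0.1511, 0.3593]
eef_rot: [-0.0, -0.492, 0.871, 0.0]
force: [0.3, 0.1, 0.9]
opening: 0.0918
gripper_force: 0.0
```

Run:
```python
from h import *
brief();plan([*K0,.264],4,0)
```

```text
t 2.77 p [0.4769 0.1511 0.3593] psi 238.9 q [ 0.06  0.    1.85 -0.    1.29 -2.53] F [0.3 0.1 0.9] T [ 0.08 -0.07 -0.01] op 0.0918 gf 0.0
0 [0.0, -0.02, 2.38] 0.0
1 [0.0, -0.02, 2.38] 0.0
2 [0.0, -0.02, 2.38] 0.0
3 [0.0, -0.02, 2.38] 0.0
```

Call:
play_rows(increments=[{"tx": 0, "ty": -0.02, "tz": 2.38, "ax": 0, "ay": 0, "az": 0}, {"tx": 0, "ty": -0.02, "tz": 2.38, "ax": 0, "ay": 0, "az": 0}, {"tx": 0, "ty": -0.02, "tz": 2.38, "ax": 0, "ay": 0, "az": 0}, {"tx": 0, "ty": -0.02, "tz": 2.38, "ax": 0, "ay": 0, "az": 0}, {"tx": 0, "ty": 0, "tz": 0, "ax": 0, "ay": 0, "az": 0}])

```text
time_s: 3.18
tool_pos: [0.475, 0.1493, 0.2597]
eef_rot: [-0.004, -0.489, 0.872, 0.002]
force: [-0.2, 0.8, -1.7]
opening: 0.0921
gripper_force: 0.0
```

Call:
play_rows(increments=[{"tx": 0, "ty": 0, "tz": 0, "ax": 0, "ay": 0, "az": 0}, {"tx": 0, "ty": 0, "tz": 0, "ax": 0, "ay": 0, "az": 0}, {"tx": 0, "ty": 0, "tz": 0, "ax": 0, "ay": 0, "az": 0}, {"tx": 0, "ty": 0, "tz": 0, "ax": 0, "ay": 0, "az": 0}, {"tx": 0, "ty": 0, "tz": 0, "ax": 0, "ay": 0, "az": 0}, {"tx": 0, "ty": 0, "tz": 0, "ax": 0, "ay": 0, "az": 0}], fingers=1)

```text
time_s: 3.68
tool_pos: [0.4776, 0.1495, 0.2655]
eef_rot: [0.0, -0.489, 0.872, 0.0]
force: [-8.3, 6.2, 6.6]
opening: 0.054
gripper_force: 5.9
```

Run:
```python
from h import *
brief()
psi=np.radians(238.5)
for i in range(35):
    t=7.0; pm=psi-np.radians(t/2)
    print(i,(loc(.018*np.radians(t)*U,psi)[:2]).round(2).tolist()); psi-=np.radians(t)
```

```text
t 3.68 p [0.4776 0.1495 0.2655] psi 238.5 q [ 0.06  0.13  1.93  0.    1.09 -2.53] F [-8.3  6.2  6.6] T [ 1.36  1.69 -0.01] op 0.054 gf 5.9
0 [0.14, -0.16]
1 [0.12, -0.18]
2 [0.1, -0.2]
3 [0.08, -0.21]
4 [0.05, -0.21]
5 [0.02, -0.22]
6 [-0.0, -0.22]
7 [-0.03, -0.22]
8 [-0.06, -0.21]
9 [-0.08, -0.2]
10 [-0.11, -0.19]
11 [-0.13, -0.18]
12 [-0.15, -0.16]
13 [-0.17, -0.14]
14 [-0.18, -0.12]
15 [-0.2, -0.1]
16 [-0.21, -0.07]
17 [-0.22, -0.05]
18 [-0.22, -0.02]
19 [-0.22, 0.01]
20 [-0.22, 0.03]
21 [-0.21, 0.06]
22 [-0.2, 0.08]
23 [-0.19, 0.11]
24 [-0.18, 0.13]
25 [-0.16, 0.15]
26 [-0.14, 0.17]
27 [-0.12, 0.19]
28 [-0.09, 0.2]
29 [-0.07, 0.21]
30 [-0.04, 0.22]
31 [-0.02, 0.22]
32 [0.01, 0.22]
33 [0.04, 0.22]
34 [0.06, 0.21]
```

Call:
play_rows(increments=[{"tx": 0, "ty": 0.2, "tz": 0, "ax": 0, "ay": 0, "az": 0}, {"tx": 0, "ty": 0, "tz": 0, "ax": 0, "ay": 0, "az": 0}, {"tx": 0, "ty": 0, "tz": 0, "ax": 0, "ay": 0, "az": 0}, {"tx": 0, "ty": 0, "tz": 0, "ax": 0, "ay": 0, "az": 0}])

```text
time_s: 4.02
tool_pos: [0.4753, 0.151, 0.2652]
eef_rot: [-0.0, -0.489, 0.872, 0.001]
force: [-4.7, 2.6, 6.3]
opening: 0.0476
gripper_force: 30.0
```

Run:
```python
from h import *
brief()
```

```text
t 4.02 p [0.4753 0.151  0.2652] psi 238.5 q [ 0.06  0.12  1.93  0.    1.09 -2.53] F [-4.7  2.6  6.3] T [ 0.69  0.85 -0.09] op 0.0476 gf 30.0
```

Call:
play_rows(increments=[{"tx": 0.14, "ty": -0.16, "tz": 0, "ax": 0, "ay": 0, "az": 7}, {"tx": 0.12, "ty": -0.18, "tz": 0, "ax": 0, "ay": 0, "az": 7}, {"tx": 0.1, "ty": -0.2, "tz": 0, "ax": 0, "ay": 0, "az": 7}, {"tx": 0.08, "ty": -0.21, "tz": 0, "ax": 0, "ay": 0, "az": 7}])

```text
time_s: 4.35
tool_pos: [0.4775, 0.1431, 0.2652]
eef_rot: [-0.001, -0.261, 0.965, 0.002]
force: [-7.9, 7.7, 8.5]
opening: 0.0475
gripper_force: 30.0
```

Run:
```python
from h import *
brief();c=cap('top')
f=c['frame'];P=pts(c);print((P[200:260,140:200]*(P[200:260,140:200,2:]<.3)).shape)
_,p,_=tool();print('travel tool',(p[:2]-[.4750,.1513])@U,(p[:2]-[.4750,.1513])@V)
```

```text
t 4.35 p [0.4775 0.1431 0.2652] psi 210.2 q [ 0.05  0.12  1.93  0.    1.09 -2.05] F [-7.9  7.7  8.5] T [1.38 1.29 0.37] op 0.0475 gf 30.0
(60, 60, 3)
travel tool 0.00881774881416852 -1.7875228033407763e-05
```

Call:
play_rows(increments=[{"tx": 0.05, "ty": -0.21, "tz": 0, "ax": 0, "ay": 0, "az": 7}, {"tx": 0.02, "ty": -0.22, "tz": 0, "ax": 0, "ay": 0, "az": 7}, {"tx": 0, "ty": -0.22, "tz": 0, "ax": 0, "ay": 0, "az": 7}, {"tx": -0.03, "ty": -0.22, "tz": 0, "ax": 0, "ay": 0, "az": 7}, {"tx": -0.06, "ty": -0.21, "tz": 0, "ax": 0, "ay": 0, "az": 7}, {"tx": -0.08, "ty": -0.2, "tz": 0, "ax": 0, "ay": 0, "az": 7}, {"tx": -0.11, "ty": -0.19, "tz": 0, "ax": 0, "ay": 0, "az": 7}, {"tx": -0.13, "ty": -0.18, "tz": 0, "ax": 0, "ay": 0, "az": 7}])

```text
time_s: 5.07
tool_pos: [0.4827, 0.1276, 0.2652]
eef_rot: [-0.002, 0.223, 0.975, 0.003]
force: [-8.0, 13.9, 8.6]
opening: 0.0472
gripper_force: 30.0
```

Run:
```python
from h import *
brief()
_,p,_=tool();print('travel tool',(p[:2]-[.4750,.1513])@U,(p[:2]-[.4750,.1513])@V)
```

```text
t 5.07 p [0.4827 0.1276 0.2652] psi 154.2 q [ 0.01  0.12  1.93  0.01  1.09 -1.11] F [-8.  13.9  8.6] T [2.5  1.12 0.23] op 0.0472 gf 30.0
travel tool 0.02494972779278708 0.0002769994745444335
```

```bash
cat >> h.py <<'E'
C0=K0+.0137*V
def carr(cs):
    # carriage front edge and plate front along U rel. to feeder centre (knob start = -75)
    for c in cs:
        P=pts(c);x=(P[...,:2]-C0)@U-.075;y=(P[...,:2]-C0)@V;Z=P[...,2]
        k=(Z>.061)&(Z<.076)&(abs(y)<.045)&(x>-.12)&(x<.06)
        if k.sum(): print('carr top n',k.sum(),'x pct',np.percentile(x[k],[2,50,98]).round(4))
        for lo,hi in((-.04,-.03),(.03,.04)):
            b=k&(y>lo)&(y<hi)
            if b.sum()>5: print('  side',lo,b.sum(),x[b].min().round(4),x[b].max().round(4))
        # the plate overhang: points z .035-.05 past table end
        o=(Z>.034)&(Z<.055)&(abs(y)<.02)&(x>.05)&(x<.25)
        if o.sum(): print('plate/table end',np.percentile(x[o],[50,98,100]).round(4))
E
python3 - <<'E'
from h import *
print('start');carr([np.load(n+'0.npy',allow_pickle=True).item() for n in('top','scene')])
print('now');a=cap('top','top1.png');b=cap('scene','scene1.png');carr([a,b])
i=np.hstack([a['frame'][160:290,120:280],b['frame'][170:300,170:330]]);cv2.imwrite('pics/n1.png',cv2.resize(i,(800,325),interpolation=cv2.INTER_CUBIC))
E
```

```text
start
carr top n 522 x pct [-0.1047 -0.0685 -0.046 ]
  side -0.04 76 -0.1065 -0.0459
  side 0.03 99 -0.1059 -0.0458
plate/table end [0.0842 0.1176 0.1189]
carr top n 354 x pct [-0.1087 -0.095  -0.0535]
  side -0.04 62 -0.1102 -0.047
  side 0.03 48 -0.1087 -0.0575
plate/table end [0.0815 0.1155 0.1173]
now
carr top n 6 x pct [-0.021  -0.0198 -0.0192]
plate/table end [0.0845 0.1176 0.1189]
carr top n 279 x pct [-0.0822 -0.0725 -0.03  ]
  side -0.04 54 -0.0815 -0.0221
  side 0.03 34 -0.0822 -0.0509
plate/table end [0.0821 0.1123 0.1157]
```

View pics/n1.png

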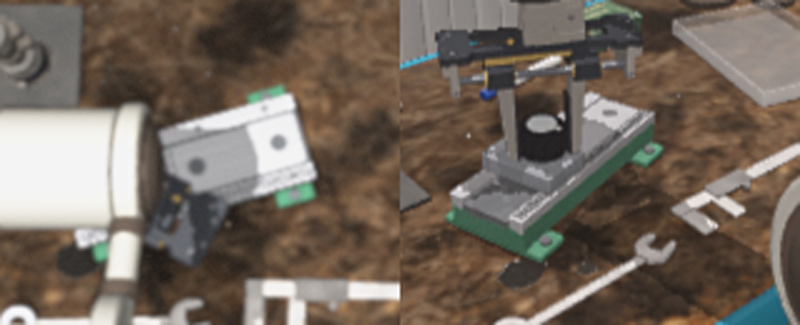

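The left half of the picture shows the arm covering the carriage, with the plate in its channel. The right half shows the fingers square on the knob around (545,135) and the carriage about 27 mm forward, so the knob has not slipped. I'll ease off the forward push a little and continue.

Call:
play_rows(increments=[{"tx": -0.07, "ty": -0.07, "tz": -0.08, "ax": 0, "ay": 0, "az": 7}, {"tx": -0.17, "ty": -0.14, "tz": 0, "ax": 0, "ay": 0, "az": 7}, {"tx": -0.18, "ty": -0.12, "tz": 0, "ax": 0, "ay": 0, "az": 7}, {"tx": -0.2, "ty": -0.1, "tz": 0, "ax": 0, "ay": 0, "az": 7}, {"tx": -0.21, "ty": -0.07, "tz": 0, "ax": 0, "ay": 0, "az": 7}, {"tx": -0.22, "ty": -0.05, "tz": 0, "ax": 0, "ay": 0, "az": 7}, {"tx": -0.22, "ty": -0.02, "tz": 0, "ax": 0, "ay": 0, "az": 7}, {"tx": -0.22, "ty": 0.01, "tz": 0, "ax": 0, "ay": 0, "az": 7}])

```text
time_s: 5.83
tool_pos: [0.4885, 0.1119, 0.2653]
eef_rot: [-0.002, 0.655, 0.756, 0.003]
force: [1.7, 15.4, -3.8]
opening: 0.0475
gripper_force: 30.0
```

Run:
```python
from h import *
brief()
_,p,_=tool();print('travel tool',(p[:2]-[.4750,.1513])@U,(p[:2]-[.4750,.1513])@V)
carr([cap('scene')])
```

```text
t 5.83 p [0.4885 0.1119 0.2653] psi 98.2 q [-0.02  0.13  1.93  0.01  1.09 -0.16] F [ 1.7 15.4 -3.8] T [ 2.5  -0.62  0.28] op 0.0475 gf 30.0
travel tool 0.04166652152717716 0.001203737805864877
carr top n 295 x pct [-0.065  -0.0532 -0.0117]
  side -0.04 36 -0.065 -0.0064
  side 0.03 40 -0.0653 -0.0241
plate/table end [0.0914 0.1295 0.1359]
```

Call:
play_rows(increments=[{"tx": -0.12, "ty": 0.02, "tz": 0.04, "ax": 0, "ay": 0, "az": 7}, {"tx": -0.21, "ty": 0.06, "tz": 0, "ax": 0, "ay": 0, "az": 7}, {"tx": -0.2, "ty": 0.08, "tz": 0, "ax": 0, "ay": 0, "az": 7}, {"tx": -0.19, "ty": 0.11, "tz": 0, "ax": 0, "ay": 0, "az": 7}, {"tx": -0.18, "ty": 0.13, "tz": 0, "ax": 0, "ay": 0, "az": 7}, {"tx": -0.16, "ty": 0.15, "tz": 0, "ax": 0, "ay": 0, "az": 7}, {"tx": -0.14, "ty": 0.17, "tz": 0, "ax": 0, "ay": 0, "az": 7}, {"tx": -0.12, "ty": 0.19, "tz": 0, "ax": 0, "ay": 0, "az": 7}])

```text
time_s: 6.55
tool_pos: [0.4947, 0.095, 0.2654]
eef_rot: [-0.001, 0.933, 0.36, 0.004]
force: [8.6, 9.6, -9.1]
opening: 0.0474
gripper_force: 30.0
```

Run:
```python
from h import *
brief()
_,p,_=tool();print('travel tool',(p[:2]-[.4750,.1513])@U,(p[:2]-[.4750,.1513])@V)
carr([cap('scene'),cap('top')])
```

```text
t 6.55 p [0.4947 0.095  0.2654] psi 42.2 q [-0.05  0.13  1.92  0.    1.08  0.78] F [ 8.6  9.6 -9.1] T [ 1.4  -1.54  0.41] op 0.0474 gf 30.0
travel tool 0.05960627629282843 0.002037044661014902
carr top n 304 x pct [-0.0471 -0.0334  0.0078]
  side -0.04 57 -0.0482 0.009
  side 0.03 45 -0.0476 0.0054
plate/table end [0.0991 0.1474 0.1491]
carr top n 36 x pct [-0.0005  0.0098  0.0155]
  side -0.04 20 0.0003 0.0154
plate/table end [0.1014 0.149  0.1508]
```

Call:
play_rows(increments=[{"tx": -0.11, "ty": 0.16, "tz": -0.04, "ax": 0, "ay": 0, "az": 7}, {"tx": -0.07, "ty": 0.21, "tz": 0, "ax": 0, "ay": 0, "az": 7}, {"tx": -0.04, "ty": 0.22, "tz": 0, "ax": 0, "ay": 0, "az": 7}, {"tx": -0.02, "ty": 0.22, "tz": 0, "ax": 0, "ay": 0, "az": 7}, {"tx": 0.01, "ty": 0.22, "tz": 0, "ax": 0, "ay": 0, "az": 7}, {"tx": 0.04, "ty": 0.22, "tz": 0, "ax": 0, "ay": 0, "az": 7}, {"tx": 0, "ty": 0, "tz": 0, "ax": 0, "ay": 0, "az": 0}])

```text
time_s: 7.23
tool_pos: [0.4988, 0.0813, 0.2654]
eef_rot: [-0.0, 1.0, 0.002, 0.004]
force: [12.9, 2.4, -12.9]
opening: 0.0474
gripper_force: 30.0
```

Run:
```python
from h import *
brief()
_,p,_=tool();print('travel tool',(p[:2]-[.4750,.1513])@U,(p[:2]-[.4750,.1513])@V)
carr([cap('scene'),cap('top')])
```

```text
t 7.23 p [0.4988 0.0813 0.2654] psi 0.2 q [-0.08  0.14  1.92  0.    1.08  1.49] F [ 12.9   2.4 -12.9] T [ 0.27 -2.04 -0.35] op 0.0474 gf 30.0
travel tool 0.07390847491568953 0.0018787074965911303
carr top n 253 x pct [-0.0336 -0.0239  0.0227]
  side -0.04 51 -0.0346 0.0241
  side 0.03 27 -0.0348 -0.0002
plate/table end [0.1153 0.1614 0.1628]
carr top n 3 x pct [-0.0305 -0.0292 -0.0283]
plate/table end [0.1215 0.1628 0.1641]
```

Call:
play_rows(increments=[{"tx": 0, "ty": 0, "tz": 0, "ax": 0, "ay": 0, "az": 0}, {"tx": 0, "ty": 0, "tz": 0, "ax": 0, "ay": 0, "az": 0}, {"tx": 0, "ty": 0, "tz": 0, "ax": 0, "ay": 0, "az": 0}, {"tx": 0, "ty": 0, "tz": 0, "ax": 0, "ay": 0, "az": 0}, {"tx": 0, "ty": 0, "tz": 0, "ax": 0, "ay": 0, "az": 0}, {"tx": 0, "ty": 0, "tz": 0, "ax": 0, "ay": 0, "az": 0}], fingers=-1)

```text
time_s: 7.83
tool_pos: [0.4971, 0.0813, 0.2656]
eef_rot: [0.0, 1.0, 0.005, 0.0]
force: [-0.6, 0.0, 1.0]
opening: 0.0852
gripper_force: 0.0
```

Call:
play_rows(increments=[{"tx": 0, "ty": 0, "tz": -2, "ax": 0, "ay": 0, "az": 0}, {"tx": 0, "ty": 0, "tz": -2.5, "ax": 0, "ay": 0, "az": 0}, {"tx": 0, "ty": 0, "tz": -2.5, "ax": 0, "ay": 0, "az": 0}, {"tx": 0, "ty": 0, "tz": -2, "ax": 0, "ay": 0, "az": 0}])

```text
time_s: 8.17
tool_pos: [0.4972, 0.0813, 0.3574]
eef_rot: [0.0, 1.0, 0.005, 0.001]
force: [1.0, -1.1, -0.2]
opening: 0.0918
gripper_force: 0.0
```

Run:
```python
from h import *
brief();b=cap('scene');carr([b,cap('top')])
```

```text
t 8.17 p [0.4972 0.0813 0.3574] psi 0.5 q [-0.08  0.01  1.85 -0.    1.28  1.48] F [ 1.  -1.1 -0.2] T [-0.02 -0.01  0.05] op 0.0918 gf 0.0
carr top n 317 x pct [-0.0339 -0.0195  0.0227]
  side -0.04 54 -0.033 0.0267
  side 0.03 46 -0.0344 0.0241
plate/table end [0.1107 0.1587 0.1616]
carr top n 57 x pct [-0.0033  0.0152  0.0282]
  side -0.04 21 -0.0027 0.0211
plate/table end [0.1248 0.163  0.1641]
```

Run:
```python
from h import *
c=cap('top');P=pts(c);x=(P[...,:2]-C0)@U-.075;y=(P[...,:2]-C0)@V;Z=P[...,2]
for a in(.125,.135,.145,.155):
    o=(Z>.03)&(Z<.055)&(x>a)&(x<a+.01)&(abs(y)<.05);print(a,o.sum(),y[o].min().round(4),y[o].max().round(4),Z[o].mean().round(4))
i=c['frame'][150:280,140:300];cv2.imwrite('pics/n2.png',cv2.resize(i,(640,520),interpolation=cv2.INTER_CUBIC))
plan([.5548,-.051,.32],16,-106.8)
```

```text
0.125 80 -0.0257 0.0262 0.0465
0.135 58 -0.0258 0.026 0.0463
0.145 69 -0.0259 0.0257 0.0465
0.155 74 -0.0258 0.026 0.0467
0 [0.35, 0.83, 0.23] -6.67
1 [0.25, 0.86, 0.23] -6.67
2 [0.15, 0.89, 0.23] -6.67
3 [0.04, 0.9, 0.23] -6.67
4 [-0.06, 0.9, 0.23] -6.67
5 [-0.16, 0.88, 0.23] -6.67
6 [-0.27, 0.86, 0.23] -6.67
7 [-0.36, 0.82, 0.23] -6.67
8 [-0.46, 0.78, 0.23] -6.67
9 [-0.55, 0.72, 0.23] -6.67
10 [-0.62, 0.65, 0.23] -6.67
11 [-0.7, 0.57, 0.23] -6.67
12 [-0.76, 0.49, 0.23] -6.67
13 [-0.81, 0.4, 0.23] -6.67
14 [-0.85, 0.3, 0.23] -6.67
15 [-0.88, 0.2, 0.23] -6.67
```

View pics/n2.png

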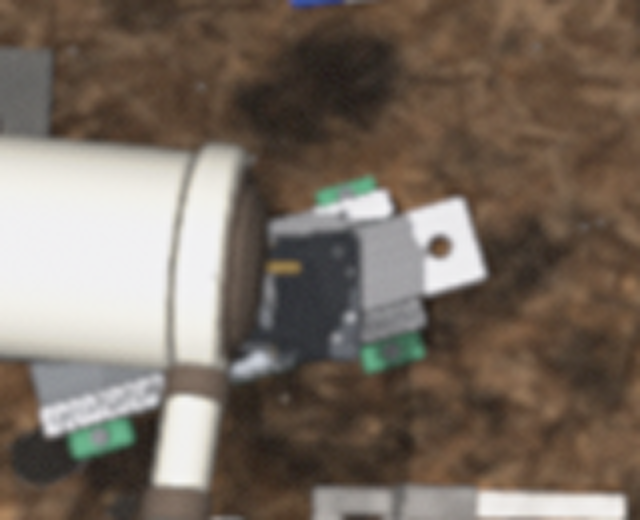

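The plate now sticks out past the table end, with its overhang corners around (410,210), (465,197), (488,275) and (425,297) and its hole at (440,245). It is straight and centred.

Call:
play_rows(increments=[{"tx": 0.35, "ty": 0.83, "tz": 0.23, "ax": 0, "ay": 0, "az": -6.68}, {"tx": 0.25, "ty": 0.86, "tz": 0.23, "ax": 0, "ay": 0, "az": -6.68}, {"tx": 0.15, "ty": 0.89, "tz": 0.23, "ax": 0, "ay": 0, "az": -6.68}, {"tx": 0.04, "ty": 0.9, "tz": 0.23, "ax": 0, "ay": 0, "az": -6.68}, {"tx": -0.06, "ty": 0.9, "tz": 0.23, "ax": 0, "ay": 0, "az": -6.68}, {"tx": -0.16, "ty": 0.88, "tz": 0.23, "ax": 0, "ay": 0, "az": -6.68}, {"tx": -0.27, "ty": 0.86, "tz": 0.23, "ax": 0, "ay": 0, "az": -6.68}, {"tx": -0.36, "ty": 0.82, "tz": 0.23, "ax": 0, "ay": 0, "az": -6.68}])

```text
time_s: 8.98
tool_pos: [0.5252, 0.015, 0.3348]
eef_rot: [-0.001, 0.89, 0.456, -0.001]
force: [0.3, 0.4, -0.9]
opening: 0.0921
gripper_force: 0.0
```

Call:
play_rows(increments=[{"tx": -0.46, "ty": 0.78, "tz": 0.23, "ax": 0, "ay": 0, "az": -6.68}, {"tx": -0.55, "ty": 0.72, "tz": 0.23, "ax": 0, "ay": 0, "az": -6.68}, {"tx": -0.62, "ty": 0.65, "tz": 0.23, "ax": 0, "ay": 0, "az": -6.68}, {"tx": -0.7, "ty": 0.57, "tz": 0.23, "ax": 0, "ay": 0, "az": -6.68}, {"tx": -0.76, "ty": 0.49, "tz": 0.23, "ax": 0, "ay": 0, "az": -6.68}, {"tx": -0.81, "ty": 0.4, "tz": 0.23, "ax": 0, "ay": 0, "az": -6.68}, {"tx": -0.85, "ty": 0.3, "tz": 0.23, "ax": 0, "ay": 0, "az": -6.68}, {"tx": -0.88, "ty": 0.2, "tz": 0.23, "ax": 0, "ay": 0, "az": -6.68}])

```text
time_s: 9.65
tool_pos: [0.5539, -0.0512, 0.3163]
eef_rot: [-0.002, 0.59, 0.808, -0.001]
force: [0.1, 0.2, -0.1]
opening: 0.0919
gripper_force: 0.0
```

Call:
play_rows(increments=[{"tx": 0, "ty": 0, "tz": 0, "ax": 0, "ay": 0, "az": 0}, {"tx": 0, "ty": 0, "tz": 0, "ax": 0, "ay": 0, "az": 0}])

```text
time_s: 9.82
tool_pos: [0.5539, -0.051, 0.3169]
eef_rot: [-0.002, 0.593, 0.805, -0.0]
force: [-0.1, 0.6, -0.2]
opening: 0.0922
gripper_force: 0.0
```

Run:
```python
from h import *
brief();plan([.5548,-.051,.229],4,0)
```

```text
t 9.82 p [ 0.5539 -0.051   0.3169] psi 107.2 q [-0.31  0.19  1.74  0.    1.21 -0.61] F [-0.1  0.6 -0.2] T [-0.07 -0.11  0.01] op 0.0922 gf 0.0
0 [-0.01, 0.02, 2.2] 0.0
1 [-0.01, 0.02, 2.2] 0.0
2 [-0.01, 0.02, 2.2] 0.0
3 [-0.01, 0.02, 2.2] 0.0
```

Call:
play_rows(increments=[{"tx": 0, "ty": 0.04, "tz": 2.2, "ax": 0, "ay": 0, "az": 0}, {"tx": 0, "ty": 0.04, "tz": 2.2, "ax": 0, "ay": 0, "az": 0}, {"tx": -0.02, "ty": 0, "tz": 2.2, "ax": 0, "ay": 0, "az": 0}, {"tx": -0.02, "ty": 0, "tz": 1.7, "ax": 0, "ay": 0, "az": 0}, {"tx": 0, "ty": 0, "tz": 0, "ax": 0, "ay": 0, "az": 0}, {"tx": 0, "ty": 0, "tz": 0, "ax": 0, "ay": 0, "az": 0}, {"tx": 0, "ty": 0, "tz": 0, "ax": 0, "ay": 0, "az": 0}])

```text
time_s: 10.4
tool_pos: [0.5557, -0.0509, 0.2367]
eef_rot: [0.001, 0.592, 0.806, 0.0]
force: [-0.2, -0.3, 0.0]
opening: 0.0919
gripper_force: 0.0
```

Run:
```python
from h import *
brief();print(loc(np.array([.5548,-.051,.2287])-tool()[1],tool()[2]))
```

```text
t 10.4 p [ 0.5557 -0.0509  0.2367] psi 107.4 q [-0.31  0.31  1.78  0.    1.05 -0.61] F [-0.2 -0.3  0. ] T [-0.09 -0.09 -0.04] op 0.0919 gf 0.0
[ 0.018 -0.09   0.798]
```

Call:
play_rows(increments=[{"tx": 0, "ty": -0.08, "tz": 0.4, "ax": 0, "ay": 0, "az": 0}, {"tx": 0, "ty": 0, "tz": 0.4, "ax": 0, "ay": 0, "az": 0}, {"tx": 0, "ty": 0, "tz": 0, "ax": 0, "ay": 0, "az": 0}, {"tx": 0, "ty": 0, "tz": 0, "ax": 0, "ay": 0, "az": 0}])

```text
time_s: 10.73
tool_pos: [0.5546, -0.0514, 0.2279]
eef_rot: [0.0, 0.592, 0.806, 0.0]
force: [0.0, -0.4, -0.2]
opening: 0.0922
gripper_force: 0.0
```

Run:
```python
from h import *
brief();print(loc(np.array([.5548,-.051,.2287])-tool()[1],tool()[2]))
```

```text
t 10.73 p [ 0.5546 -0.0514  0.2279] psi 107.4 q [-0.31  0.32  1.78  0.    1.04 -0.61] F [ 0.  -0.4 -0.2] T [-0.02 -0.09 -0.05] op 0.0922 gf 0.0
[ 0.029  0.027 -0.085]
```

Call:
play_rows(increments=[{"tx": 0, "ty": 0, "tz": 0, "ax": 0, "ay": 0, "az": 0}, {"tx": 0, "ty": 0, "tz": 0, "ax": 0, "ay": 0, "az": 0}, {"tx": 0, "ty": 0, "tz": 0, "ax": 0, "ay": 0, "az": 0}, {"tx": 0, "ty": 0, "tz": 0, "ax": 0, "ay": 0, "az": 0}, {"tx": 0, "ty": 0, "tz": 0, "ax": 0, "ay": 0, "az": 0}, {"tx": 0, "ty": 0, "tz": 0, "ax": 0, "ay": 0, "az": 0}, {"tx": 0, "ty": 0, "tz": 0, "ax": 0, "ay": 0, "az": 0}, {"tx": 0, "ty": 0, "tz": 0, "ax": 0, "ay": 0, "az": 0}], fingers=1)

```text
time_s: 11.4
tool_pos: [0.5546, -0.0514, 0.2277]
eef_rot: [-0.0, 0.592, 0.806, -0.0]
force: [-0.6, 0.0, 0.7]
opening: 0.0513
gripper_force: 30.0
```

Run:
```python
from h import *
brief()
```

```text
t 11.4 p [ 0.5546 -0.0514  0.2277] psi 107.4 q [-0.31  0.32  1.78 -0.    1.04 -0.61] F [-0.6  0.   0.7] T [-0.15 -0.    0.03] op 0.0513 gf 30.0
```

Call:
play_rows(increments=[{"tx": -0.6, "ty": 0, "tz": -0.05, "ax": 0, "ay": 0, "az": 0}, {"tx": -1.2, "ty": 0, "tz": 0, "ax": 0, "ay": 0, "az": 0}, {"tx": -1.2, "ty": 0, "tz": 0, "ax": 0, "ay": 0, "az": 0}, {"tx": -1.2, "ty": 0, "tz": 0, "ax": 0, "ay": 0, "az": 0}, {"tx": -1.2, "ty": 0, "tz": 0, "ax": 0, "ay": 0, "az": 0}, {"tx": -1.2, "ty": 0, "tz": 0, "ax": 0, "ay": 0, "az": 0}, {"tx": -1.2, "ty": 0, "tz": 0, "ax": 0, "ay": 0, "az": 0}, {"tx": -1.2, "ty": 0, "tz": 0, "ax": 0, "ay": 0, "az": 0}])

```text
time_s: 12.07
tool_pos: [0.5819, -0.1387, 0.2281]
eef_rot: [0.0, 0.592, 0.806, -0.0]
force: [0.2, -0.1, -2.1]
opening: 0.0514
gripper_force: 30.0
```

Call:
play_rows(increments=[{"tx": -1, "ty": 0, "tz": -1, "ax": 0, "ay": 0, "az": 0}, {"tx": -0.6, "ty": 0, "tz": -1, "ax": 0, "ay": 0, "az": 0}, {"tx": 0, "ty": 0, "tz": -1, "ax": 0, "ay": 0, "az": 0}, {"tx": 0, "ty": 0, "tz": -1, "ax": 0, "ay": 0, "az": 0}, {"tx": 0, "ty": 0, "tz": 0, "ax": 0, "ay": 0, "az": 0}])

```text
time_s: 12.48
tool_pos: [0.5874, -0.1525, 0.2717]
eef_rot: [0.003, 0.592, 0.806, 0.001]
force: [0.1, 0.2, -1.3]
opening: 0.0511
gripper_force: 30.0
```

Run:
```python
from h import *
brief();c=cap('scene')
cv2.imwrite('pics/n3.png',cv2.resize(c['frame'][150:290,210:390],(720,560),interpolation=cv2.INTER_CUBIC))
# tray: long axis direction & goal
C=np.array([[.714,-.268],[.670,-.431],[.442,-.371],[.482,-.210]]);l=(C[0]+C[1]-C[2]-C[3]);a=np.degrees(np.arctan2(l[1],l[0]));print('tray long',a)
L=np.array([np.cos(np.radians(a)),np.sin(np.radians(a))]);g=C.mean(0)+.041*L;print(g)
s,p,psi=tool();turn=-((a+180)-np.degrees(psi)%360);print('turn',turn)
plan([*g,.28],12,turn)
```

```text
t 12.48 p [ 0.5874 -0.1525  0.2717] psi 107.4 q [-0.45  0.37  1.62  0.    1.15 -0.76] F [ 0.1  0.2 -1.3] T [-0.09 -0.16 -0.09] op 0.0511 gf 30.0
tray long -14.3873878734446
[ 0.61671415 -0.33018754]
turn -58.1550308110006
0 [-1.49, -0.21, -0.08] -4.85
1 [-1.47, -0.33, -0.08] -4.85
2 [-1.43, -0.46, -0.08] -4.85
3 [-1.39, -0.57, -0.08] -4.85
4 [-1.34, -0.69, -0.08] -4.85
5 [-1.27, -0.8, -0.08] -4.85
6 [-1.2, -0.91, -0.08] -4.85
7 [-1.12, -1.0, -0.08] -4.85
8 [-1.03, -1.1, -0.08] -4.85
9 [-0.93, -1.18, -0.08] -4.85
10 [-0.83, -1.25, -0.08] -4.85
11 [-0.72, -1.32, -0.08] -4.85
```

View pics/n3.png

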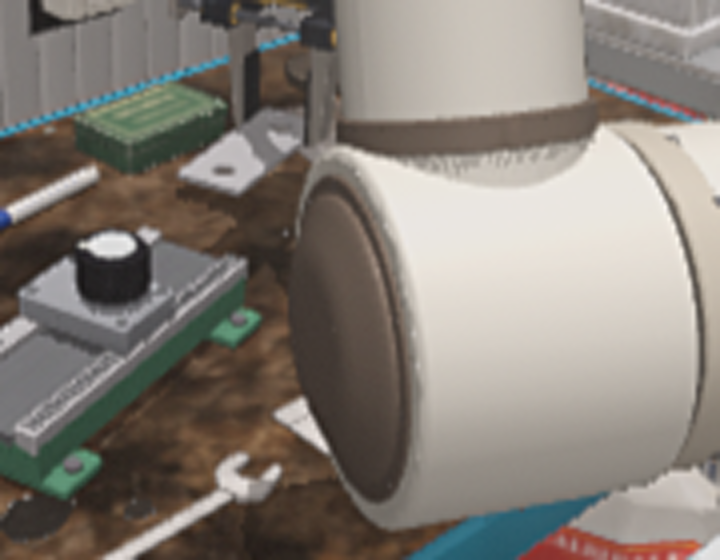

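The plate hangs from the fingers near (245,150), held roughly level, and the feed table is clear of it. Next I'll carry it over the tray.

Call:
play_rows(increments=[{"tx": -1.49, "ty": -0.21, "tz": -0.08, "ax": 0, "ay": 0, "az": -4.85}, {"tx": -1.47, "ty": -0.33, "tz": -0.08, "ax": 0, "ay": 0, "az": -4.85}, {"tx": -1.43, "ty": -0.46, "tz": -0.08, "ax": 0, "ay": 0, "az": -4.85}, {"tx": -1.39, "ty": -0.57, "tz": -0.08, "ax": 0, "ay": 0, "az": -4.85}, {"tx": -1.34, "ty": -0.69, "tz": -0.08, "ax": 0, "ay": 0, "az": -4.85}, {"tx": -1.27, "ty": -0.8, "tz": -0.08, "ax": 0, "ay": 0, "az": -4.85}])

```text
time_s: 13.03
tool_pos: [0.6012, -0.2414, 0.2725]
eef_rot: [-0.001, 0.368, 0.93, 0.0]
force: [0.1, 0.2, -1.6]
opening: 0.0512
gripper_force: 30.0
```

Call:
play_rows(increments=[{"tx": -1.2, "ty": -0.91, "tz": -0.08, "ax": 0, "ay": 0, "az": -4.85}, {"tx": -1.12, "ty": -1, "tz": -0.08, "ax": 0, "ay": 0, "az": -4.85}, {"tx": -1.03, "ty": -1.1, "tz": -0.08, "ax": 0, "ay": 0, "az": -4.85}, {"tx": -0.93, "ty": -1.18, "tz": -0.08, "ax": 0, "ay": 0, "az": -4.85}, {"tx": -0.83, "ty": -1.25, "tz": -0.08, "ax": 0, "ay": 0, "az": -4.85}, {"tx": -0.72, "ty": -1.32, "tz": -0.08, "ax": 0, "ay": 0, "az": -4.85}, {"tx": 0, "ty": 0, "tz": 0, "ax": 0, "ay": 0, "az": 0}, {"tx": 0, "ty": 0, "tz": 0, "ax": 0, "ay": 0, "az": 0}])

```text
time_s: 13.7
tool_pos: [0.6159, -0.3302, 0.2772]
eef_rot: [-0.0, 0.126, 0.992, 0.001]
force: [0.3, 1.3, -2.3]
opening: 0.0514
gripper_force: 30.0
```

Run:
```python
from h import *
brief();s,p,psi=tool();print(loc(np.array([.6167,-.3302,.21])-p,psi))
a=cap('top');b=cap('scene');np.save('a.npy',a,allow_pickle=True)
P=pts(a);t=(P[...,0]>.47)&(P[...,0]<.72)&(P[...,1]<-.22)&(P[...,1]>-.42)&(P[...,2]>.07)&(P[...,2]<.105)
q=P[t];print(t.sum(),cv2.minAreaRect((q[:,:2]*1000).astype(np.float32)))
if t.sum()>50:
    A_=np.c_[(q[:,:2]-p[:2]),np.ones(len(q))];print('plane',np.linalg.lstsq(A_,q[:,2],rcond=None)[0])
i=np.hstack([a['frame'][130:290,260:420],b['frame'][130:290,230:390]]);cv2.imwrite('pics/n4.png',cv2.resize(i,(800,400),interpolation=cv2.INTER_CUBIC))
```

```text
t 13.7 p [ 0.6159 -0.3302  0.2772] psi 165.5 q [-0.66  0.58  1.31  0.    1.25 -1.98] F [ 0.3  1.3 -2.3] T [ 0.07 -0.22  0.04] op 0.0514 gf 30.0
[-0.078  0.021  6.724]
0 ((0.0, 0.0), (0.0, 0.0), 0.0)
```

View pics/n4.png

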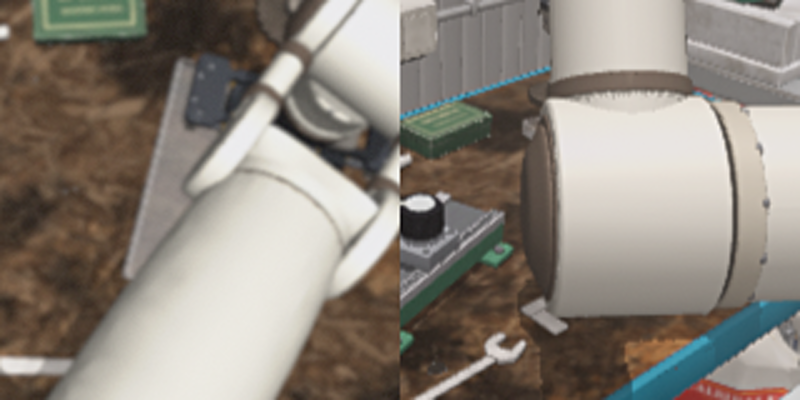

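Call:
play_rows(increments=[{"tx": 0, "ty": 0, "tz": 1.2, "ax": 0, "ay": 0, "az": 0}, {"tx": 0, "ty": 0, "tz": 1.2, "ax": 0, "ay": 0, "az": 0}, {"tx": 0, "ty": 0, "tz": 1.2, "ax": 0, "ay": 0, "az": 0}, {"tx": 0, "ty": 0, "tz": 1.2, "ax": 0, "ay": 0, "az": 0}, {"tx": 0, "ty": 0, "tz": 1.0, "ax": 0, "ay": 0, "az": 0}, {"tx": 0, "ty": 0, "tz": 0.9, "ax": 0, "ay": 0, "az": 0}, {"tx": 0, "ty": 0, "tz": 0.5, "ax": 0, "ay": 0, "az": 0}, {"tx": 0, "ty": 0, "tz": 0, "ax": 0, "ay": 0, "az": 0}])

```text
time_s: 14.47
tool_pos: [0.6155, -0.3302, 0.2038]
eef_rot: [-0.001, 0.125, 0.992, 0.001]
force: [0.3, -0.8, -3.3]
opening: 0.0511
gripper_force: 30.0
```

Call:
play_rows(increments=[{"tx": 0, "ty": 0, "tz": 0.2, "ax": 0, "ay": 0, "az": 0}, {"tx": 0, "ty": 0, "tz": 0.2, "ax": 0, "ay": 0, "az": 0}, {"tx": 0, "ty": 0, "tz": 0, "ax": 0, "ay": 0, "az": 0}, {"tx": 0, "ty": 0, "tz": 0, "ax": 0, "ay": 0, "az": 0}])

```text
time_s: 14.8
tool_pos: [0.6162, -0.3306, 0.2023]
eef_rot: [0.0, 0.125, 0.992, -0.0]
force: [0.8, 0.1, -2.2]
opening: 0.0514
gripper_force: 30.0
```

Run:
```python
from h import *
brief()
```

```text
t 14.8 p [ 0.6162 -0.3306  0.2023] psi 165.6 q [-0.66  0.67  1.34  0.    1.13 -1.98] F [ 0.8  0.1 -2.2] T [ 0.03 -0.23 -0.01] op 0.0514 gf 30.0
```

Call:
play_rows(increments=[{"tx": 0, "ty": 0, "tz": 0.2, "ax": 0, "ay": 0, "az": 0}, {"tx": 0, "ty": 0, "tz": 0.2, "ax": 0, "ay": 0, "az": 0}, {"tx": 0, "ty": 0, "tz": 0.15, "ax": 0, "ay": 0, "az": 0}, {"tx": 0, "ty": 0, "tz": 0.15, "ax": 0, "ay": 0, "az": 0}, {"tx": 0, "ty": 0, "tz": 0, "ax": 0, "ay": 0, "az": 0}, {"tx": 0, "ty": 0, "tz": 0, "ax": 0, "ay": 0, "az": 0}])

```text
time_s: 15.3
tool_pos: [0.616, -0.3304, 0.1946]
eef_rot: [-0.0, 0.125, 0.992, 0.0]
force: [0.1, -0.5, -2.6]
opening: 0.0513
gripper_force: 30.0
```

Run:
```python
from h import *
brief()
```

```text
t 15.3 p [ 0.616  -0.3304  0.1946] psi 165.6 q [-0.66  0.68  1.34 -0.    1.12 -1.98] F [ 0.1 -0.5 -2.6] T [-0.   -0.19  0.02] op 0.0513 gf 30.0
```

Call:
play_rows(increments=[{"tx": 0, "ty": 0, "tz": 0.1, "ax": 0, "ay": 0, "az": 0}, {"tx": 0, "ty": 0, "tz": 0.1, "ax": 0, "ay": 0, "az": 0}, {"tx": 0, "ty": 0, "tz": 0, "ax": 0, "ay": 0, "az": 0}, {"tx": 0, "ty": 0, "tz": 0, "ax": 0, "ay": 0, "az": 0}])

```text
time_s: 15.63
tool_pos: [0.6161, -0.3306, 0.1931]
eef_rot: [0.0, 0.125, 0.992, -0.0]
force: [-0.3, -0.5, -1.5]
opening: 0.0514
gripper_force: 30.6
```

Run:
```python
from h import *
brief()
```

```text
t 15.63 p [ 0.6161 -0.3306  0.1931] psi 165.6 q [-0.66  0.68  1.34  0.    1.11 -1.98] F [-0.3 -0.5 -1.5] T [ 0.06 -0.26  0.02] op 0.0514 gf 30.6
```

Call:
play_rows(increments=[{"tx": 0, "ty": 0, "tz": 0.1, "ax": 0, "ay": 0, "az": 0}, {"tx": 0, "ty": 0, "tz": 0, "ax": 0, "ay": 0, "az": 0}, {"tx": 0, "ty": 0, "tz": 0, "ax": 0, "ay": 0, "az": 0}])

```text
time_s: 15.88
tool_pos: [0.6162, -0.3306, 0.193]
eef_rot: [0.0, 0.125, 0.992, -0.0]
force: [-2.6, 2.4, 5.0]
opening: 0.0512
gripper_force: 33.8
```

Call:
play_rows(increments=[{"tx": 0, "ty": 0, "tz": 0, "ax": 0, "ay": 0, "az": 0}, {"tx": 0, "ty": 0, "tz": 0, "ax": 0, "ay": 0, "az": 0}, {"tx": 0, "ty": 0, "tz": 0, "ax": 0, "ay": 0, "az": 0}, {"tx": 0, "ty": 0, "tz": 0, "ax": 0, "ay": 0, "az": 0}, {"tx": 0, "ty": 0, "tz": 0, "ax": 0, "ay": 0, "az": 0}, {"tx": 0, "ty": 0, "tz": 0, "ax": 0, "ay": 0, "az": 0}], fingers=-0.5)

```text
time_s: 16.38
tool_pos: [0.6164, -0.3316, 0.1931]
eef_rot: [0.001, 0.125, 0.992, -0.001]
force: [-1.0, -3.9, 4.8]
opening: 0.0691
gripper_force: 2.8
```

Call:
play_rows(increments=[{"tx": 0, "ty": 0, "tz": -1, "ax": 0, "ay": 0, "az": 0}, {"tx": 0, "ty": 0, "tz": -2, "ax": 0, "ay": 0, "az": 0}, {"tx": 0, "ty": 0, "tz": -3, "ax": 0, "ay": 0, "az": 0}, {"tx": 0, "ty": 0, "tz": -3, "ax": 0, "ay": 0, "az": 0}, {"tx": 0, "ty": 0, "tz": -3, "ax": 0, "ay": 0, "az": 0}])

```text
time_s: 16.8
tool_pos: [0.6158, -0.3297, 0.3124]
eef_rot: [-0.001, 0.125, 0.992, 0.001]
force: [0.6, 0.1, -0.1]
opening: 0.0688
gripper_force: 0.0
```

Run:
```python
from h import *
brief();plan([.55,.0,.36],8,0)
```

```text
t 16.8 p [ 0.6158 -0.3297  0.3124] psi 165.6 q [-0.66  0.55  1.29  0.    1.31 -1.98] F [ 0.6  0.1 -0.1] T [ 0.02 -0.16 -0.01] op 0.0688 gf 0.0
0 [1.82, 3.79, -0.6] 0.0
1 [1.82, 3.79, -0.6] 0.0
2 [1.82, 3.79, -0.6] 0.0
3 [1.82, 3.79, -0.6] 0.0
4 [1.82, 3.79, -0.6] 0.0
5 [1.82, 3.79, -0.6] 0.0
6 [1.82, 3.79, -0.6] 0.0
7 [1.82, 3.79, -0.6] 0.0
```

Moving the arm aside to check the plate.

Call:
play_rows(increments=[{"tx": 1.5, "ty": 3.1, "tz": -1, "ax": 0, "ay": 0, "az": 0}, {"tx": 1.5, "ty": 3.1, "tz": -1, "ax": 0, "ay": 0, "az": 0}, {"tx": 1.5, "ty": 3.1, "tz": -0.6, "ax": 0, "ay": 0, "az": 0}, {"tx": 1.5, "ty": 3.1, "tz": -0.6, "ax": 0, "ay": 0, "az": 0}, {"tx": 1.5, "ty": 3.1, "tz": -0.6, "ax": 0, "ay": 0, "az": 0}, {"tx": 1.5, "ty": 3.1, "tz": -0.6, "ax": 0, "ay": 0, "az": 0}, {"tx": 1.5, "ty": 3.1, "tz": 0, "ax": 0, "ay": 0, "az": 0}, {"tx": 1.5, "ty": 3.1, "tz": 0, "ax": 0, "ay": 0, "az": 0}])

```text
time_s: 17.47
tool_pos: [0.5606, -0.0584, 0.3561]
eef_rot: [-0.0, 0.125, 0.992, 0.001]
force: [0.6, -0.6, 0.7]
opening: 0.069
gripper_force: 0.0
```

Call:
play_rows(increments=[{"tx": 1.5, "ty": 2, "tz": 0, "ax": 0, "ay": 0, "az": 0}, {"tx": 0, "ty": 0, "tz": 0, "ax": 0, "ay": 0, "az": 0}, {"tx": 0, "ty": 0, "tz": 0, "ax": 0, "ay": 0, "az": 0}, {"tx": 0, "ty": 0, "tz": 0, "ax": 0, "ay": 0, "az": 0}])

```text
time_s: 17.8
tool_pos: [0.5518, -0.0375, 0.3558]
eef_rot: [-0.0, 0.125, 0.992, 0.0]
force: [-0.2, -0.2, -0.4]
opening: 0.069
gripper_force: 0.0
```

Run:
```python
from h import *
brief();a=cap('top','end.png');P=pts(a)
f=a['frame'];hsv=cv2.cvtColor(f,cv2.COLOR_BGR2HSV)
t=(P[...,0]>.47)&(P[...,0]<.70)&(P[...,1]<-.23)&(P[...,1]>-.42)
k=t&(P[...,2]>.0055)&(P[...,2]<.03);print(k.sum(),np.percentile(P[t][:,2],[5,50,95]))
```

```text
t 17.8 p [ 0.5518 -0.0375  0.3558] psi 165.6 q [-0.29  0.14  1.71  0.    1.29 -1.61] F [-0.2 -0.2 -0.4] T [ 0.03 -0.2  -0.03] op 0.069 gf 0.0
2479 [0.0004642  0.00476879 0.01378823]
```

View pics/end.png

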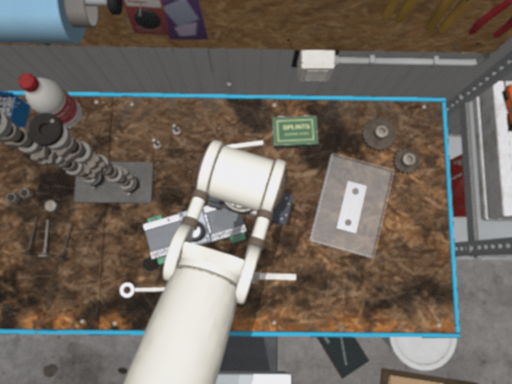

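The plate lies in the middle of the tray at about (351,207), with both holes visible. The tin, marker, spanner and caliper are where they were. I'll check that the plate is flat, then hand in.

Run:
```python
from h import *
a=cap('top');P=pts(a);f=a['frame'].min(2)
m=np.zeros(f.shape,np.uint8);m[175:240,330:372]=f[175:240,330:372]>200
k=cv2.erode(m,np.ones((3,3)))>0;q=P[k]
r=np.linalg.lstsq(np.c_[q[:,:2]-q[:,:2].mean(0),np.ones(len(q))],q[:,2],rcond=None)[0];print(k.sum(),r,cv2.minAreaRect((P[m>0][:,:2]*1000).astype(np.float32)))
if np.hypot(*r[:2])<.04 and r[2]<.012: print(ticket.hand_in())
```

```text
613 [0.19678367 2.15693104 0.01281907] ((500.18804931640625, -227.35482788085938), (111.79345703125, 367.08935546875), 38.818172454833984)
```

Run:
```python
from h import *
a=cap('top');P=pts(a);f=a['frame'].min(2)
m=np.zeros(f.shape,np.uint8);m[175:240,330:372]=f[175:240,330:372]>200
k=(cv2.erode(m,np.ones((3,3)))>0)&(a['z_map']>.5)&(P[...,2]<.05);q=P[k]
r=np.linalg.lstsq(np.c_[q[:,:2]-q[:,:2].mean(0),np.ones(len(q))],q[:,2],rcond=None)[0];print(k.sum(),r,np.percentile(q[:,2],[2,50,98]),cv2.minAreaRect((q[:,:2]*1000).astype(np.float32)))
if np.hypot(*r[:2])<.04 and r[2]<.012: print(ticket.hand_in())
```

```text
612 [0.00121973 0.00594438 0.00939512] [0.00504916 0.0093198  0.01409479] ((575.215087890625, -320.9118957519531), (45.46217346191406, 121.7367935180664), 75.02185821533203)
the job is handed in; nothing more can be done
None
```

The plate was fed out about 45 mm by turning the knob, then laid flat in the middle of the tray with the other items left in place, and the job is handed in at about 18 s of the 64 s allowed.

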